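# Fit the hub adapter to a filament spool on its sloping stand

### The job

A filament spool has been put on the sloping spool stand, but its upper hub adapter is missing. Take the larger of the two grey flanged hub adapters from the bench, pass it over the stand's spindle, tapered nose first, into the bore of the spool, and keep hold of it until its flange rests flat on the spool's face; then let go and draw back. Set it in gently, and leave the small adapter, the screwdriver, the scraper, the vase and the glue stick where they are.

Things in the scene. Friction and masses are not known exactly. Their poses are not given: they have to be found in the camera images.
- large_adapter: the larger hub adapter, grey plastic, 68 mm long, standing nose down, a 22 mm hole right through it. From the bottom: tapered nose 28 mm long (diameter 42 mm at the end, 50 mm at the flange), flange 80 mm wide and 6 mm thick, fluted round grip collar 44 mm wide and 34 mm tall. Origin: centre of the nose's end face; z runs up the axis to the collar; round about z. About 0.12 kg (varies)
- large_adapter_seat (a point): point on the larger adapter's axis, in the plane of the flange's underside (28 mm up from the origin); same axes as the adapter
- small_adapter: the smaller hub adapter, for narrow spools, not wanted: same shape, 57 mm long, nose 32 to 37 mm, flange 52 mm, collar 32 mm in diameter. Origin: centre of the nose's end face; z up. The two adapters may stand in either of two places
- stand: the spool stand, fixed: a low frame of aluminium profile 230 by 160 mm (123 mm to the front and 108 mm to the back of the origin, 24 mm high) with a sloping head that carries the spool. Origin: on the bench, under the centre of the head. The head's axis leans 30 degrees from vertical towards the stand's own -x, which faces the robot's right, partly turned to the robot (it varies)
- spool_face (a point): centre of the spool's upper face, where its bore opens. z points out of the spool along the spindle, 30 degrees from vertical; x and y turn with the spool, which spins freely but cannot slide. Spool: black flanges 200 mm in diameter, 66 mm wide, white filament between them. Bore 54 mm in diameter, free for 45 mm down except for the spindle in its middle
- spindle_tip (a point): end of the steel spindle, 52 mm beyond the spool's face on the axis of the bore (12 mm beyond the large adapter's collar once that is home); same axes as the stand, not tilted. The spindle is fixed, 14 mm thick, its last 8 mm tapered to a blunt point
- screwdriver: screwdriver lying flat between the adapters' places, 180 mm long, leave alone. Origin: near its middle, on the bench
- scraper: wooden-handled scraper with a 60 mm steel blade lying on the bench, 220 mm long, leave alone. Origin: near its middle, on the bench
- vase: small printed vase, 66 mm in diameter, 95 mm tall, leave alone. Origin: centre of its foot
- glue_stick: upright glue stick, 33 mm in diameter, 98 mm tall, leave alone. Origin: centre of its foot

How it is judged:
On the way:
1. the larger adapter, still held, is over the spindle with its nose in the bore and its flange within 10 mm of the spool's face (z of large_adapter_seat in the frame of spool_face below 0.01 m and distance between large_adapter_seat and spool_face below 0.013 m and contact force between the fingers and large_adapter above 1 N), for 0.1 s.
At the end, for the whole second after the job is handed in: The larger adapter sits over the spindle with its nose in the spool's bore: its flange within 3 mm of the spool's face, its centre within 7 mm of the bore's and its axis within 4 degrees of the spindle's; it is released and at rest (z of large_adapter_seat in the frame of spool_face between -0.003 and 0.003 m and distance between large_adapter_seat and spool_face below 0.007 m and angle between the z axis of large_adapter and the z axis of spool_face, either way round below 0.07 rad and linear speed of large_adapter below 0.02 m/s and contact force between the fingers and large_adapter below 0.1 N); the robot touches nothing.
It fails at once if the larger adapter is rammed or dropped on the spool or stand (over 40 N) (contact force between large_adapter and stand above 40 N).
It fails at once if the small adapter is moved more than 30 mm (distance of small_adapter from where it was at the start of the episode above 0.03 m).
It fails at once if the screwdriver, scraper, vase or glue stick is moved more than 30 mm (distance of any of screwdriver, scraper, vase, glue_stick from where it was at the start of the episode above 0.03 m).
It also fails if it takes over 42 s, if anything falls off the work surface, if the arm or the gripper's body presses on something with over 40 N, if the wrist force passes 120 N, or if a joint passes its speed limit or range.

### The arm

A 6-joint arm with a two-finger parallel gripper is mounted at the origin on the work surface. World frame = base frame: x ahead of the robot, y to its left, z up, the work surface at z = 0. Lengths are in m, angles in rad, forces in N, time in s.
With the tool pointing down it reaches from about 0.2 to 0.875 m from the base axis. Payload 3.4 kg.
Tool frame: the origin (TCP) lies at the very end of the fingers, on their centre line; the grasp point (between the pads) lies 19 mm behind it; z points along the fingers, y is the line along which they close (so a half turn about z gives the same grasp; the last joint's range is limited). The gripper opens to 94 mm and grips with 3 to 60 N. Pads are 16 mm wide; open, the fingers measure 119 mm over their backs; the gripper's body (75 mm by 177 mm) begins 78 mm behind the grasp point.
Start: joints at [-1.261, 0.276, 1.505, -0, 1.361, -0.121], TCP at [0.24, -0.523, 0.205] pointing down, gripper open.
Joint ranges: [-2.89, 2.89], [-0.75, 2.08], [0.22, 2.7], [-1.18, 4.32], [0.11, 2.71], [-2.7, 2.7]. Speed limits (rad/s): [2.57, 2.57, 3.14, 3.14, 3.14, 3.14].

### API

Orientations are given as a unit quaternion [x, y, z, w].
In Python, from bench import reach, move_straight, move_j, gripper_to, sleep, ik, capture, Unreachable, sign_off, silhouettes, landmark_of, current_t, current_q, current_dq, current_joint_torque, current_position, current_eef_rot, current_contact_force, current_wrist_torque, current_finger_gap, current_gripper_force gives the robot as it stands. Calls block until the motion is done:
- reach(position, orientation): joint-space move of the TCP to a pose.
- move_straight(position, frame=None, feed=0.15, force_limit=None): straight line of the TCP; frame=None keeps the orientation; feed is the mean speed in m/s. With force_limit (N) it stops when the force on the tool has changed by that much, and returns True; else False.
- move_j(angles): joint-space move.
- gripper_to(opening, strength=None): opening from 0.0 (shut) to 1.0 (fully open); strength is the grip in N (None keeps the last); returns when the fingers have stopped.
- sleep(seconds).
- ik(position, orientation): joint angles nearest the present ones, or None.
- capture(name): name is "scene" or "top" or "wrist"; returns a dict with "pixels" (420x560x3 uint8, red, green, blue), "fx", "fy", "cx", "cy" (pixels), "origin" and "attitude" of the camera in the world. Camera axes: x right, y down, z forward; pixel columns grow to the right and rows downward; lengths in m; the calibration is good to about 2 mm. A picture is of the moment at which its call begins. There is no depth.
A pose or a line that the arm cannot do raises Unreachable and nothing moves.
- sign_off(): hands the job in; it is judged then, once.
Trained networks look in the newest picture that a camera, given by its name, has taken for a name from the list of things; names that differ only in an ending like _2 or _b are one class to them, and where a whole thing is asked for, a point or a joint stands for the part that bears it (a point fixed in the world has none). Each returns a list of dicts, best first, with "conf" (0 to 1); they miss things now and then, are a little off and sometimes report something else, mostly with a low value. They report only what shows in the picture. A call takes as long as a camera call.
- silhouettes(camera, label): "mask" (420x560 bool, what is visible of it) and "bbox" ([left, top, width, height] in pixels, round what is visible of it).
- landmark_of(camera, label): "point" ([column, row] in pixels: a listed point, or the origin of a listed thing).
Readings, each from a call of its own:
- current_t(): time.
- current_q(): joint angles.
- current_dq(): joint speeds.
- current_joint_torque(): joint torques, N m.
- current_position(): TCP position.
- current_eef_rot(): TCP orientation.
- current_contact_force(): force on the tool from outside, world axes, zero at the start.
- current_wrist_torque(): the same for the moment, N m.
- current_finger_gap(): opening from 0.0 (shut) to 1.0 (fully open).
- current_gripper_force(): force on a finger pad.
Only numpy, scipy, OpenCV 4.12 (cv2) and the standard library are available. Lean on these libraries where they do the work, as an engineer would, in place of code of your own. Each camera call takes 0.05 s, during which the arm holds its last target. There are 200 camera calls.

## Working session

There is one attempt and no reset: what is moved stays moved. The work goes in short steps, each a Python script; the robot and the scene stay as the last script left them, time stands still between calls to the robot, and variables do not carry over. Pictures are saved under pics/ and viewed, at most 10 in all, crops included, and the job is handed in when it is done.

```bash
ls; mkdir -p pics
python3 - <<'E'
from bench import *
import cv2,numpy as np
ims=[]
for c in ["scene","top","wrist"]:
    r=capture(c); cv2.imwrite(f"pics/{c}0.png",r["pixels"][:,:,::-1])
    print(c,r["fx"],r["fy"],r["cx"],r["cy"],np.round(r["origin"],4),np.round(r["attitude"],4).tolist())
    for l in ["large_adapter","large_adapter_seat","small_adapter","spool_face","spindle_tip","stand","screwdriver","vase","glue_stick","scraper"]:
        print(l,[(np.round(d["point"],1).tolist(),round(d["conf"],2)) for d in landmark_of(c,l)][:3])
print(current_t())
E
```

```text
bench.py
pics
scene 444.44844583203775 444.44844583203775 277.48136042571593 206.01800062900085 [1.1357 0.286  0.842 ] [0.4698, 0.8034, -0.3205, -0.1763]
large_adapter [([254.3, 190.5], 0.89)]
large_adapter_seat [([250.9, 182.2], 0.64)]
small_adapter [([182.6, 214.2], 0.93)]
spool_face []
spindle_tip [([334.7, 254.5], 0.65)]
stand [([356.3, 301.9], 0.64)]
screwdriver [([224.7, 234.1], 0.59)]
vase [([185.6, 279.0], 0.64)]
glue_stick [([318.0, 190.8], 0.91)]
scraper [([230.5, 167.9], 0.74)]
top 537.1952842577238 537.1952842577238 275.7921508251864 201.73159444247088 [ 0.3598 -0.0397  1.2806] [-0.7003, 0.709, -0.0644, 0.053]
large_adapter [([330.4, 251.8], 0.66)]
large_adapter_seat [([336.5, 250.4], 0.91)]
small_adapter [([380.1, 186.5], 0.74), ([330.1, 252.5], 0.68), ([326.1, 189.3], 0.67)]
spool_face [([180.2, 152.0], 0.72)]
spindle_tip [([268.7, 287.5], 0.18)]
stand [([179.1, 183.9], 0.9)]
screwdriver [([322.7, 188.0], 0.69)]
vase [([327.4, 130.6], 0.84)]
glue_stick [([266.9, 287.7], 0.59)]
scraper [([380.0, 274.5], 0.63)]
wrist 313.1237401413438 313.1237401413438 272.4890829287836 212.60429085152236 [ 0.3012 -0.494   0.3849] [0.8359, -0.5358, -0.0642, 0.0999]
large_adapter []
large_adapter_seat []
small_adapter []
spool_face []
spindle_tip []
stand []
screwdriver []
vase []
glue_stick []
scraper []
1.65
```

View pics/scene0.png

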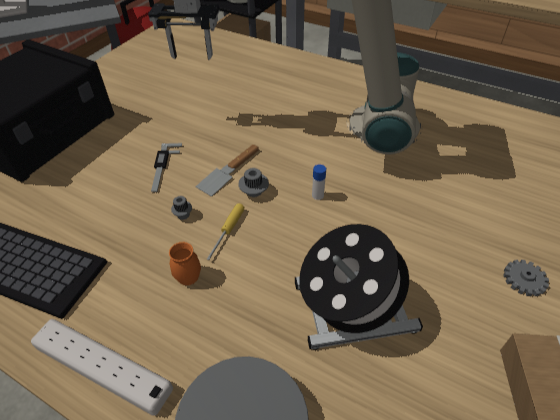

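View pics/top0.png

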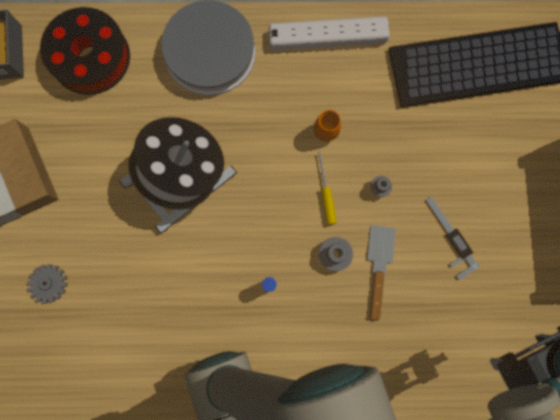

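Scene view: the large adapter is at (254,180), the small one at (181,206) and the spool at (350,270). In the top view they are at (336,253), (381,186) and (178,160), with the spindle tip near (187,143). Next I'll triangulate coarsely, then view both from the wrist camera.

```bash
cat > h.py <<'E'
from bench import *
import numpy as np, cv2
from scipy.spatial.transform import Rotation as R
from scipy.optimize import least_squares
def ray(c,p):
    d=R.from_quat(c["attitude"]).apply([(p[0]-c["cx"])/c["fx"],(p[1]-c["cy"])/c["fy"],1.]); return np.array(c["origin"]),d/np.linalg.norm(d)
def onz(c,p,z):
    o,d=ray(c,p); return o+d*(z-o[2])/d[2]
def tri(L):
    A=0;b=0
    for c,p in L:
        o,d=ray(c,p);M=np.eye(3)-np.outer(d,d);A=A+M;b=b+M@o
    return np.linalg.solve(A,b)
def proj(c,P):
    v=R.from_quat(c["attitude"]).inv().apply(np.atleast_2d(P)-np.array(c["origin"]))
    return np.c_[c["fx"]*v[:,0]/v[:,2]+c["cx"],c["fy"]*v[:,1]/v[:,2]+c["cy"]]
def lm(cam,l):
    r=landmark_of(cam,l); return [(np.round(d["point"],1).tolist(),round(d["conf"],2)) for d in r[:2]]
E
python3 - <<'E'
from h import *
s=capture("scene");t=capture("top")
p=lambda *a:print(np.round(a,4).tolist())
p(onz(s,(250.9,182.2),.028),onz(t,(336.5,250.4),.028),tri([(s,(250.9,182.2)),(t,(336.5,250.4))]))
p(onz(s,(254.3,190.5),0),onz(t,(330.4,251.8),0))
p(tri([(s,(334.7,254.5)),(t,(187,143))]), tri([(s,(350,272)),(t,(180.2,152))]))
p(onz(s,(356.3,301.9),0),onz(t,(179.1,183.9),0))
for n,a,b in [("small",(182.6,214.2),(380.1,186.5)),("glue",(318,190.8),(266.9,287.7)),("vase",(185.6,279),(327.4,130.6)),("driver",(224.7,234.1),(322.7,188)),("scr",(230.5,167.9),(380,274.5))]:
    print(n);p(onz(s,a,0),onz(t,b,0))
c=capture("wrist");Rt=R.from_quat(current_eef_rot())
p(Rt.as_matrix());p(Rt.inv().apply(np.array(c["origin"])-current_position())); p((Rt.inv()*R.from_quat(c["attitude"])).as_matrix())
E
```

```text
[[0.4454, -0.2063, 0.028], [0.4531, -0.2016, 0.028], [0.4526, -0.2008, 0.0366]]
[[0.4444, -0.1982, 0.0], [0.452, -0.1905, 0.0]]
[[0.6693, 0.1254, 0.1897], [0.6609, 0.1516, 0.1429]]
[[0.6261, 0.1722, 0.0], [0.6209, 0.1719, 0.0]]
small
[[0.6054, -0.3141, 0.0], [0.6093, -0.3166, 0.0]]
glue
[[0.3635, -0.0485, -0.0], [0.3695, -0.0382, 0.0]]
vase
[[0.7585, -0.1857, 0.0], [0.7516, -0.1922, 0.0]]
driver
[[0.6076, -0.1824, 0.0], [0.6071, -0.1765, 0.0]]
scr
[[0.4002, -0.3046, 0.0], [0.3968, -0.3066, 0.0]]
[[[0.9086, 0.4176, 0.0], [0.4176, -0.9086, -0.0001], [-0.0, 0.0001, -1.0]]]
[[0.0674, -0.0004, -0.1794]]
[[[-0.0001, -0.9718, -0.2358], [1.0, 0.0, -0.0003], [0.0003, -0.2358, 0.9718]]]
```

```bash
cat >> h.py <<'E'
def frame(zdir,yaw):
    # tool orientation with z=zdir, yaw about it measured from world x
    z=np.array(zdir,float);z/=np.linalg.norm(z)
    x0=np.array([np.cos(yaw),np.sin(yaw),0]);x=x0-z*(x0@z);x/=np.linalg.norm(x)
    return R.from_matrix(np.c_[x,np.cross(z,x),z]).as_quat()
E
python3 - <<'E'
from h import *
# feasibility over yaw
ax=np.array([-.1,-.49,.866]);ax/=np.linalg.norm(ax)
f=np.array([.655,.152,.143])
for y in np.arange(-180,180,30):
    r=np.radians(y)
    a=ik([.45,-.203,.037],frame([0,0,-1],r)); 
    b=[ik(f+ax*h,frame(-ax,r)) for h in (.035,.13,.2)]
    print(y, None if a is None else np.round(a,2), [None if q is None else np.round(q,2).tolist() for q in b])
E
```

```text
-180 [-0.56  0.32  1.92 -0.    0.9  -2.14] [[-0.2, 0.39, 1.55, 0.55, 1.26, -1.94], [-0.28, 0.33, 1.43, 0.53, 1.45, -1.91], [-0.34, 0.31, 1.32, 0.52, 1.59, -1.89]]
-150 [-0.56  0.32  1.92 -0.    0.9  -2.66] [[-0.2, 0.39, 1.55, 0.55, 1.26, -2.42], [-0.28, 0.33, 1.43, 0.53, 1.45, -2.39], [-0.34, 0.31, 1.32, 0.52, 1.59, -2.37]]
-120 None [None, None, None]
-90 [-0.56  0.32  1.92 -0.    0.9   2.58] [None, None, None]
-60 [-0.56  0.32  1.92 -0.    0.9   2.05] [[-0.2, 0.39, 1.55, 0.55, 1.26, 2.15], [-0.28, 0.33, 1.43, 0.53, 1.45, 2.18], [-0.34, 0.31, 1.32, 0.52, 1.59, 2.2]]
-30 [-0.56  0.32  1.92 -0.    0.9   1.53] [[-0.2, 0.39, 1.55, 0.55, 1.26, 1.66], [-0.28, 0.33, 1.43, 0.53, 1.45, 1.69], [-0.34, 0.31, 1.32, 0.52, 1.59, 1.71]]
0 [-0.56  0.32  1.92 -0.    0.9   1.01] [[-0.2, 0.39, 1.55, 0.55, 1.26, 1.2], [-0.28, 0.33, 1.43, 0.53, 1.45, 1.23], [-0.34, 0.31, 1.32, 0.52, 1.59, 1.25]]
30 [-0.56  0.32  1.92 -0.    0.9   0.48] [[-0.2, 0.39, 1.55, 0.55, 1.26, 0.72], [-0.28, 0.33, 1.43, 0.53, 1.45, 0.75], [-0.34, 0.31, 1.32, 0.52, 1.59, 0.77]]
60 [-0.56  0.32  1.92 -0.    0.9  -0.04] [[-0.2, 0.39, 1.55, 0.55, 1.26, 0.17], [-0.28, 0.33, 1.43, 0.53, 1.45, 0.2], [-0.34, 0.31, 1.32, 0.52, 1.59, 0.22]]
90 [-0.56  0.32  1.92 -0.    0.9  -0.56] [[-0.2, 0.39, 1.55, 0.55, 1.26, -0.42], [-0.28, 0.33, 1.43, 0.53, 1.45, -0.4], [-0.34, 0.31, 1.32, 0.52, 1.59, -0.38]]
120 [-0.56  0.32  1.92 -0.    0.9  -1.09] [[-0.2, 0.39, 1.55, 0.55, 1.26, -0.99], [-0.28, 0.33, 1.43, 0.53, 1.45, -0.96], [-0.34, 0.31, 1.32, 0.52, 1.59, -0.94]]
150 [-0.56  0.32  1.92 -0.    0.9  -1.61] [[-0.2, 0.39, 1.55, 0.55, 1.26, -1.48], [-0.28, 0.33, 1.43, 0.53, 1.45, -1.45], [-0.34, 0.31, 1.32, 0.52, 1.59, -1.44]]
```

Run:
```python
from h import *
reach([.45,-.203,.25],frame([0,0,-1],np.arctan2(-.2,.45)))
w=capture("wrist")
cv2.imwrite("pics/w1.png",w["pixels"][:,:,::-1])
for l in ["large_adapter","large_adapter_seat","small_adapter"]: print(l,lm("wrist",l))
s=silhouettes("wrist","large_adapter")
for d in s[:2]: print(d["bbox"],d["conf"])
P=[]
for l,z in (("large_adapter",0),("large_adapter_seat",.028)):
    r=lm("wrist",l)
    if r: print(l,onz(w,r[0][0],z))
print(np.round(current_q(),2),current_t())
```

```text
large_adapter [([270.3, 191.2], 0.94)]
large_adapter_seat [([269.2, 189.7], 0.64)]
small_adapter [([303.3, 36.4], 0.77), ([210.3, 83.2], 0.32)]
[240.5, 165.2, 60.8, 59.7] 0.81
large_adapter [ 0.44524353 -0.198511    0.        ]
large_adapter_seat [ 0.45193312 -0.20012547  0.028     ]
[-0.57  0.13  1.59 -0.    1.42  1.42] 3.5833
```

```bash
cat >> h.py <<'E'
def hullmask(c,P):
    m=np.zeros((420,560),np.uint8);cv2.fillPoly(m,[np.round(cv2.convexHull(proj(c,P).astype(np.float32))*16).astype(np.int32)],1,shift=4);return m
th=np.linspace(0,2*np.pi,48,endpoint=False)
def ring(r,z): return np.c_[r*np.cos(th),r*np.sin(th),0*th+z]
ADP=np.r_[ring(.021,0),ring(.025,.028),ring(.04,.028),ring(.04,.034),ring(.022,.068)]
def cen(m):
    M=cv2.moments(np.uint8(m),True);return np.array([M["m10"],M["m01"]])/M["m00"]
E
python3 - <<'E'
from h import *
for cam in ("wrist","top","scene"):
    c=capture(cam);s=silhouettes(cam,"large_adapter")
    if not s: print(cam,"none");continue
    m=s[0]["mask"];t=cen(m)
    p=np.array([.45,-.203])
    for _ in range(6):
        pc=cen(hullmask(c,ADP+[*p,0]))
        p+= (onz(c,t,.03)-onz(c,pc,.03))[:2]
    h=hullmask(c,ADP+[*p,0]);print(cam,p,"iou",(h&m).sum()/(h|m).sum(),m.sum(),h.sum(),round(s[0]["conf"],2))
ax=np.array([-.1,-.49,.866]);ax/=np.linalg.norm(ax);f=np.array([.655,.152,.143])
reach(f+ax*.24,frame(-ax,np.radians(-30)))
w=capture("wrist");cv2.imwrite("pics/w2.png",w["pixels"][:,:,::-1])
for l in ["spool_face","spindle_tip","stand"]: print(l,lm("wrist",l))
print(current_t())
np.savez("w2.npz",**{k:np.array(v) for k,v in w.items()})
E
```

```text
wrist [ 0.44505587 -0.1987145 ] iou 0.9549983927997429 2980 3102 0.75
top [ 0.37809847 -0.04263789] iou 0.16288252714708787 165 1013 0.58
scene [ 0.44958004 -0.19627134] iou 0.9118881118881119 652 715 0.68
spool_face [([275.6, 185.1], 0.62)]
spindle_tip [([262.5, 177.4], 0.89)]
stand [([305.2, 184.3], 0.74)]
5.2583
```

View pics/w2.png

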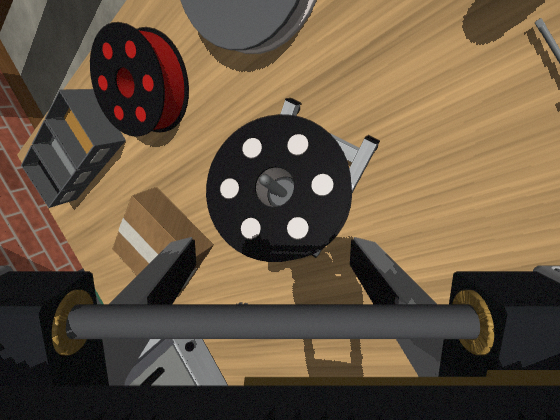

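Wrist view: spool face centred near (279,188), bore and spindle at about (275,187), with six white holes around it. I'll fit the spool pose to those holes in all three views, with the tilt fixed at 30°.

```bash
cat > fit.py <<'E'
from h import *
C=[capture("scene"),capture("top"),dict(np.load("w2.npz"))]
ims=[cv2.imread(f"pics/{n}.png") for n in ("scene0","top0","w2")]
roi=[((348,270),50),((178,160),46),((277,187),62)]
B=[]
for im,(c,r),thr in zip(ims,roi,(150,150,170)):
    g=im.min(2).astype(np.uint8);k=np.zeros_like(g);cv2.circle(k,c,r,255,-1)
    n,_,st,ce=cv2.connectedComponentsWithStats(((g>thr)&(k>0)).astype(np.uint8))
    ok=[i for i in range(1,n) if st[i,4]>40]
    print([(np.round(ce[i],1).tolist(),int(st[i,4])) for i in ok]); B.append(ce[ok])
def axis(a): return np.array([.5*np.cos(a),.5*np.sin(a),.8660254])
def basis(a):
    z=axis(a);x=np.array([-np.sin(a),np.cos(a),0]);return x,np.cross(z,x),z
def pts(p,r,ang,h=0):
    x,y,z=basis(p[3]);ang=np.atleast_1d(ang);return p[:3]+r*(np.outer(np.cos(ang),x)+np.outer(np.sin(ang),y))+h*z
ks=np.arange(6)*np.pi/3
if __name__=="__main__":
    wts=[1,1,1]
    def res(p):
        o=[]
        for c,b in zip(C,B):
            q=proj(c,pts(p,p[5],p[4]+ks))
            d=q[:,None]-b[None];n=(d**2).sum(2).argmin(0)
            o.append(d[n,np.arange(len(b))].ravel())
        return np.concatenate(o)
    best=None
    for a in np.radians(np.arange(-180,0,20)):
        for ph in np.radians(np.arange(0,60,15)):
            s=least_squares(res,[.66,.152,.143,a,ph,.06],loss="soft_l1")
            if best is None or s.cost<best.cost: best=s
    p=best.x;print(best.cost,np.round(p,4),np.degrees(p[3]));print(np.round(best.fun.reshape(-1,2),1).tolist())
    np.save("p.npy",p)
    tip=p[:3]+.052*axis(p[3]);print("tip",tip,[np.round(proj(c,tip)[0],1) for c in C],"face",[np.round(proj(c,p[:3])[0],1) for c in C])
    for c,im,n in zip(C,ims,"abc"):
        for r in (.1,.027): cv2.polylines(im,[np.round(proj(c,pts(p,r,th))).astype(int)],True,(0,255,0),1)
        cv2.circle(im,tuple(int(v) for v in np.round(proj(c,tip)[0])),2,(0,0,255),-1)
    crop=[cv2.resize(im[y-75:y+75,x-75:x+75],(266,266),interpolation=cv2.INTER_CUBIC) for im,((x,y),_) in zip(ims,roi)]
    cv2.imwrite("pics/fit.png",np.hstack(crop))
E
python3 fit.py
```

```text
[([351.8, 239.2], 119), ([323.4, 253.5], 114), ([376.0, 254.1], 138), ([316.1, 283.4], 125), ([370.1, 286.4], 160), ([338.5, 301.3], 151)]
[([175.1, 129.8], 64), ([152.6, 141.8], 74), ([201.5, 142.3], 63), ([157.5, 167.4], 81), ([207.4, 166.9], 70), ([185.7, 180.1], 75)]
[([297.4, 144.0], 315), ([251.6, 147.3], 277), ([321.9, 184.2], 352), ([229.1, 188.0], 270), ([250.0, 227.4], 294), ([297.3, 227.7], 345)]
2.516833568742639 [ 0.6565  0.1467  0.144  -0.8877 -1.55    0.0641] -50.86087288735894
[[0.6, -0.5], [0.4, -0.4], [0.6, -0.4], [0.5, -0.4], [0.6, -0.4], [0.7, -0.4], [0.0, 0.1], [-0.1, -0.0], [0.1, 0.0], [-0.2, 0.2], [-0.1, 0.1], [-0.1, 0.2], [0.1, -0.5], [0.2, -0.4], [0.1, -0.6], [0.1, -0.7], [0.3, -0.3], [-0.0, -0.8]]
tip [0.67291707 0.12653621 0.18900391] [array([334.4, 256.4]), array([186.6, 141.4]), array([262.5, 177.3])] face [array([346. , 268.7]), array([180.2, 154.6]), array([273.7, 185.5])]
```

View pics/fit.png

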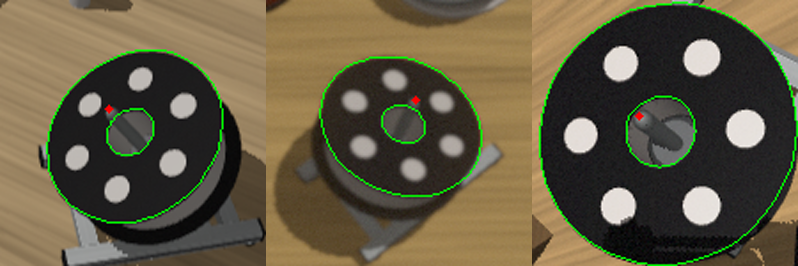

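The fitted rim, bore and tip overlay matches all three views to under a pixel. Next I'll grasp, with a soft squeeze across and then a 90° turn to centre the adapter.

Run:
```python
from h import *
D=[0,0,-1];a=np.array([.4455,-.1983])
p=np.load("p.npy");ax=np.array([.5*np.cos(p[3]),.5*np.sin(p[3]),.8660254])
for y in (30,60,90): print(y,[np.round(ik(p[:3]+ax*h,frame(-ax,np.radians(y))),2).tolist() for h in (.012,.2)])
y1,y2=np.radians(150),np.radians(60)
reach([*a,.14],frame(D,y1))
move_straight([*a,.039],feed=.12)
gripper_to(0.3,5);print("gap",current_finger_gap()*94,current_gripper_force())
gripper_to(0.75)
move_straight([*a,.080],feed=.12)
reach([*a,.080],frame(D,y2))
move_straight([*a,.040],feed=.12)
gripper_to(0.3,25);print("gap",current_finger_gap()*94,current_gripper_force(),current_position())
move_straight([*a,.19],feed=.15)
print("gap",current_finger_gap()*94,current_gripper_force(),current_contact_force(),current_t())
s=capture("scene");w=capture("wrist")
im=cv2.resize(s["pixels"][90:250,150:350],(500,400),interpolation=cv2.INTER_CUBIC)
cv2.imwrite("pics/g.png",im[:,:,::-1]);
for l in("large_adapter","large_adapter_seat"):print(lm("scene",l),proj(s,[*a,.15+(.028 if 'seat' in l else 0)]))
```

```text
30 [[-0.1, 0.65, 1.13, 0.37, 1.74, 0.92], [-0.18, 0.73, 0.58, 0.42, 2.2, 1.03]]
60 [[-0.1, 0.65, 1.13, 0.37, 1.74, 0.46], [-0.18, 0.73, 0.58, 0.42, 2.2, 0.57]]
90 [[-0.1, 0.65, 1.13, 0.37, 1.74, -0.04], [-0.18, 0.73, 0.58, 0.42, 2.2, 0.08]]
gap 44.62044073220018 4.998957356438041
gap 43.17773544149188 24.999192617833614 [ 0.44578537 -0.1984374   0.04040859]
gap 42.54458467592434 24.996208059601486 [ 0.13735359 -0.38537809 -2.03710299] 14.6333
[([249.6, 149.4], 0.79)] [[250.57359003 147.15658505]]
[([317.8, 191.2], 0.39)] [[249.84293167 138.01702924]]
```

View pics/g.png

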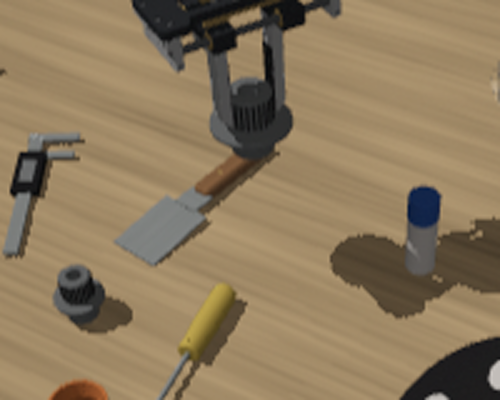

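The adapter is held upright on the centre line, and its neighbours are undisturbed. Next I'll move to the pre-insertion pose on the axis and check alignment.

Run:
```python
from h import *
p=np.load("p.npy");ax=np.array([.5*np.cos(p[3]),.5*np.sin(p[3]),.8660254]);f=p[:3]
q=frame(-ax,np.radians(60))
reach([.5,-.1,.27],frame([0,0,-1],np.radians(60)))
reach(f+ax*.16,q)
move_straight(f+ax*.105,feed=.08)
print(np.linalg.norm(current_position()-(f+ax*.105)),current_contact_force(),current_t(),current_finger_gap()*94)
out=[]
for n in("scene","top"):
    c=capture(n);im=c["pixels"][:,:,::-1].copy()
    L=lm(n,"large_adapter")+lm(n,"large_adapter_seat")+lm(n,"spindle_tip")
    print(n,L,[np.round(proj(c,f+ax*h)[0],1) for h in(.065,.093,.052)])
    h=hullmask(c,R.align_vectors([ax],[[0,0,1]])[0].apply(ADP)+f+ax*.065)
    raw=im.copy();ct,_=cv2.findContours(h,cv2.RETR_EXTERNAL,cv2.CHAIN_APPROX_NONE);cv2.drawContours(im,ct,-1,(0,255,0),1)
    x,y=proj(c,f+ax*.06)[0].astype(int)
    out.append(np.vstack([cv2.resize(i[y-45:y+45,x-60:x+60],(400,300),interpolation=cv2.INTER_CUBIC) for i in(raw,im)]))
cv2.imwrite("pics/pre.png",np.hstack(out))
```

```text
0.0009103082652205976 [ 0.10125469 -0.54116325 -2.04313174] 17.35 42.89021735146798
scene [([346.1, 270.9], 0.72), ([328.5, 251.8], 0.59), ([323.2, 247.6], 0.85), ([334.9, 255.1], 0.6)] [array([331.3, 253.1]), array([324.5, 245.9]), array([334.4, 256.4])]
top [([185.2, 134.3], 0.61), ([194.5, 127.6], 0.93)] [array([188.2, 138. ]), array([191.9, 130.4]), array([186.6, 141.4])]
```

View pics/pre.png

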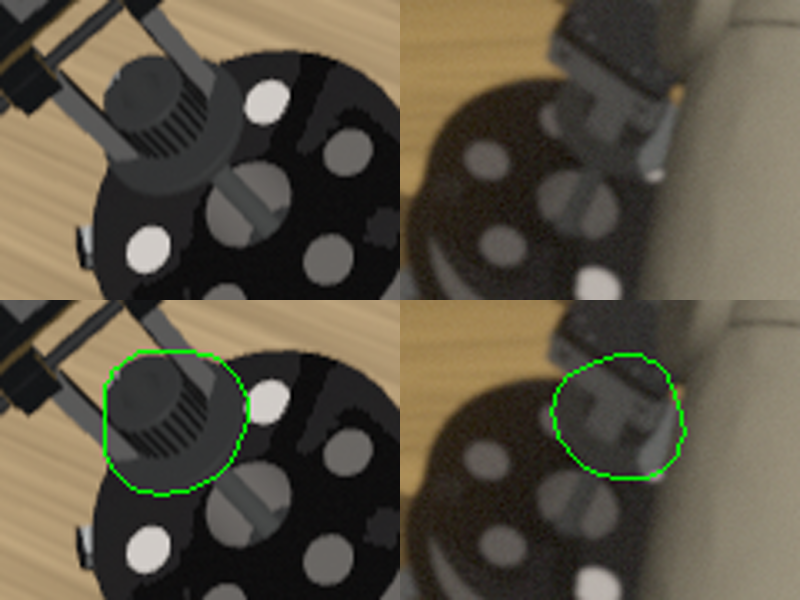

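The flange outline matches the predicted pose to about a pixel, so I'll insert it gently under a force limit.

Run:
```python
from h import *
p=np.load("p.npy");ax=np.array([.5*np.cos(p[3]),.5*np.sin(p[3]),.8660254]);f=p[:3]
def st(): 
    d=current_position()-f;F=current_contact_force()+[0,0,0]
    print("h",round(d@ax*1e3,1),"lat",np.round((d-ax*(d@ax))*1e3,1),"F",np.round(F,1),"Fax",round(F@ax,1),"M",np.round(current_wrist_torque(),2),"t",current_t())
for h,v in((.06,.05),(.03,.04),(.017,.03),(.006,.015)):
    hit=move_straight(f+ax*h,feed=v,force_limit=6);print(h,hit);st()
    if hit: break
c=capture("scene");print(lm("scene","large_adapter_seat"),proj(c,f))
```

```text
0.06 False
h 60.4 lat [ 0.1  0.  -0. ] F [-0.2  0.4 -1.4] Fax -1.4 M [-0.37 -0.24  0.06] t 18.8
0.03 False
h 30.2 lat [ 0.1  0.1 -0. ] F [ 0.  -0.2 -1.2] Fax -0.9 M [-0.27 -0.29 -0.  ] t 19.7
0.017 False
h 16.9 lat [-0.  0.  0.] F [-0.1 -0.3 -1.7] Fax -1.4 M [-0.27 -0.29  0.03] t 20.2833
0.006 True
h 13.6 lat [ 0.1  0.1 -0. ] F [ 0.9 -1.3  4.3] Fax 4.5 M [-0.1  -0.15 -0.02] t 20.6917
[([343.9, 272.0], 0.89), ([315.4, 193.5], 0.29)] [[345.97578757 268.67139219]]
```

```bash
cat > ins.py <<'E'
from h import *
p=np.load("p.npy");ax=np.array([.5*np.cos(p[3]),.5*np.sin(p[3]),.8660254]);f=p[:3]
def st(): 
    d=current_position()-f;F=current_contact_force()
    print("h",round(d@ax*1e3,1),"lat",np.round((d-ax*(d@ax))*1e3,1),"F",np.round(F,1),"Fax",round(F@ax,1),"M",np.round(current_wrist_torque(),2),"gap",round(current_finger_gap()*94,1),"t",current_t())
E
python3 - <<'E'
from ins import *
print(move_straight(f+ax*.004,feed=.01,force_limit=8));st()
out=[]
for n in("scene","top"):
    c=capture(n);im=c["pixels"][:,:,::-1].copy()
    print(lm(n,"large_adapter_seat"),proj(c,f))
    raw=im.copy();cv2.drawContours(im,cv2.findContours(hullmask(c,R.align_vectors([ax],[[0,0,1]])[0].apply(ADP[96:])+f-ax*.028),0,1)[0],-1,(0,255,0),1)
    x,y=proj(c,f+ax*.02)[0].astype(int)
    out.append(np.vstack([cv2.resize(i[y-45:y+45,x-60:x+60],(400,300),interpolation=cv2.INTER_CUBIC) for i in(raw,im)]))
cv2.imwrite("pics/in.png",np.hstack(out))
E
```

```text
True
h 13.6 lat [ 0.2  0.  -0. ] F [ 0.7 -0.7  3.4] Fax 3.4 M [-0.08 -0.07 -0.01] gap 42.7 t 21.15
[([344.6, 269.7], 0.66)] [[345.97578757 268.67139219]]
[([182.3, 152.1], 0.59), ([325.0, 188.5], 0.53)] [[180.22647169 154.55067403]]
```

View pics/in.png

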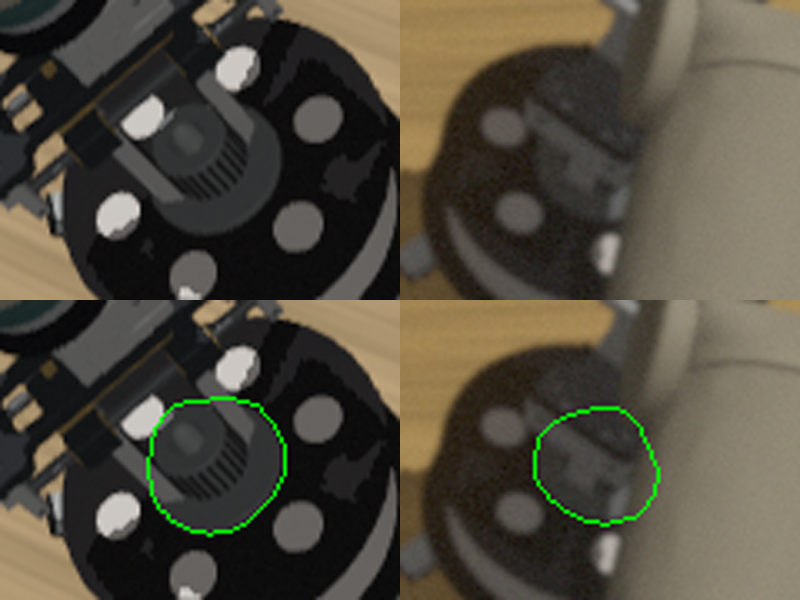

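Flange appears flat on the face: contact came at h = 13.6 mm against 12.4 mm predicted. I'll release, draw back and inspect.

Run:
```python
from ins import *
gripper_to(.65);sleep(.2);st()
move_straight(f+ax*.12,feed=.1);move_straight(f+ax*.24,feed=.2);sleep(.3);st()
out=[]
RA=R.align_vectors([ax],[[0,0,1]])[0]
for n in("scene","wrist"):
    c=capture(n);im=c["pixels"][:,:,::-1].copy();raw=im.copy()
    print(n,lm(n,"large_adapter_seat"),lm(n,"spindle_tip"),proj(c,[f,f+ax*.052]).tolist())
    for r,z in((.04,.034),(.022,.068)):
        cv2.polylines(im,[np.round(proj(c,RA.apply(ring(r,z))+f-ax*.028)).astype(int)],True,(0,255,0),1)
    x,y=proj(c,f+ax*.02)[0].astype(int);k=1 if n=="scene" else 1.2
    out.append(np.vstack([cv2.resize(i[max(0,int(y-45*k)):int(y+45*k),int(x-60*k):int(x+60*k)],(400,300),interpolation=cv2.INTER_CUBIC) for i in(raw,im)]))
cv2.imwrite("pics/out.png",np.hstack(out))
```

```text
h 13.0 lat [ 0.2 -0.3 -0.2] F [-0.5 -0.  -0.4] Fax -0.5 M [-0.21 -0.13  0.03] gap 60.9 t 22.0583
h 239.5 lat [-0.3  0.3  0.2] F [ 0.9 -0.  -0.2] Fax 0.1 M [-0.12 -0.19  0.02] gap 61.1 t 24.325
scene [([344.7, 269.2], 0.72)] [([332.8, 256.8], 0.71), ([187.0, 277.8], 0.56)] [[345.9757875724106, 268.6713921872172], [334.38633803066284, 256.3880712492378]]
wrist [] [([271.6, 195.3], 0.87)] [[273.0932230569391, 188.40379602010162], [273.19964354596175, 195.39568961540277]]
```

View pics/out.png

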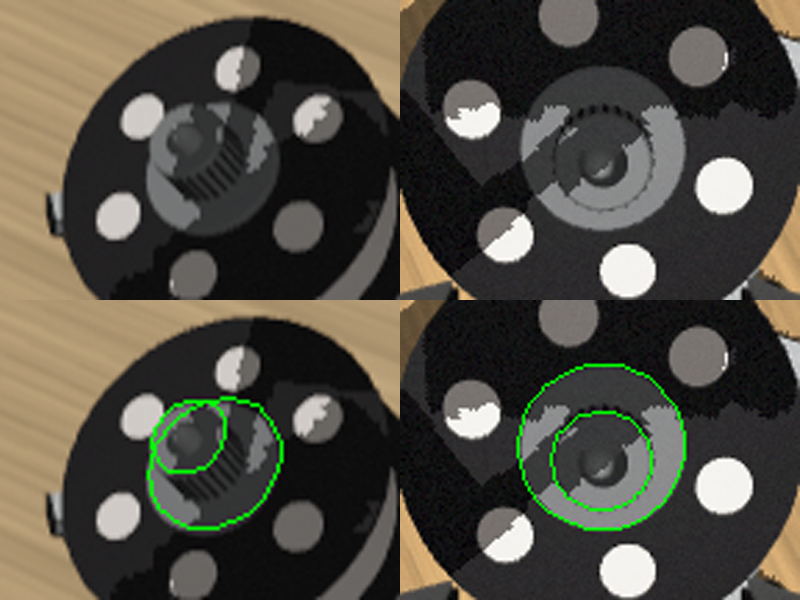

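In both views the flange and collar rings match the fully seated pose to about 1 px, with the spindle showing through the hole. I'm handing it in.

```bash
python3 -c "
from bench import *
print(sign_off(),current_t())"
```

```text
the job is handed in; nothing more can be done
the job is handed in; nothing more can be done
```

The large adapter is on the spindle with its nose in the bore and its flange on the spool's face to within about 1 mm by camera; it is released, the arm is drawn back, and the job was handed in about 24 s into the 42 s, with no verdict returned.

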